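# Ready the gel caster with the comb that matches the sample

### The arm

A 6-joint arm with a two-finger parallel gripper is mounted at the origin on a cart in front of the work surface, level with it; the furniture and walls round the work are solid. World frame = base frame: x ahead of the robot, y to its left, z up, the work surface at z = 0. Lengths are in m, angles in degrees, forces in N, time in s.
With the tool pointing down it reaches from about 0.35 to 0.875 m from the base axis. Payload 4.2 kg.
Tool frame: the origin (TCP) lies on the centre line of the jaws, within the pads' length; the fingertips stand tip_reach ahead of it and the grasp point (between the pads) is the TCP (tip_reach is the distance from the TCP to the fingertips, in m); z points along the fingers, y is the line along which they close (so a half turn about z gives the same grasp; the last joint's range is limited). The gripper opens to 87 mm and grips with 3 to 60 N. Pads are 19 mm wide; open, the fingers measure 117 mm over their backs; the gripper's body (75 mm by 190 mm) begins 51 mm behind the grasp point.
Start: joints at [-57.376, 22.042, 0.453, 0, -68.411, -14.817], TCP at [0.191, -0.595, 0.22] pointing down, gripper open.
Joint ranges: [-179.83, 179.83], [-69.29, 118.12], [-61.27, 80.66], [-181.25, 117.63], [-171.15, -9.14], [-177.46, 177.46]. Speed limits (degrees/s): [159.86, 159.86, 180, 180, 180, 180].

### API

Orientations are given as a 3x3 rotation matrix whose columns are the frame's x, y, z axes.
In Python, from station import sense, capture, finish_job, tip_reach gives the robot as it stands.
- The arm moves only by the tool arm_command, never from a script. Its argument "deltas" is a list of rows, each a list of 7 numbers: the turn, a rotation vector about the tool's x, y, z in rad, then the shift along the tool's x, y, z in cm, then the closure, from -1 (fully open) to 1 (shut), so that 0 is half open. In form: [[rx, ry, rz, dx, dy, dz, hand], ...]. A call has 1 to 8 rows; each row is the pose to reach, as a shift and turn from the pose commanded when the call began, along the tool's axes at that moment; what a row does not reach only later rows make up. A row lasts 1/12 s, in which the tool goes at most 41.7 mm and 7.16 degrees, less where a joint would pass 70% of its speed; a pose out of reach is approached as far as the arm can. A call with a gripper value outside its range is refused whole. The fingers move at their own pace and stop on an object; the grip force is fixed at half the most. Time passes only in rows, so rows that repeat a pose let the fingers close. It gives the time, the measured TCP pose, the force, the opening and the grip force at its end, in the units of the state.
- sense(): the state, without advancing time (a new reading comes with each control period).
- capture(name): name is "scene" or "top"; returns a dict with "pixels" (420x560x3 uint8, blue, green, red), "fovy" (degrees; the focal length in pixels is half the picture's height over the tangent of half this angle, whatever the lens; pixels are square), "cx", "cy" (the principal point, pixels), "rvec" (rotation vector, rad) and "tvec" (3), from world to camera coordinates, as OpenCV has them. Camera axes: x right, y down, z forward; pixel columns grow to the right and rows downward; lengths in m; the calibration is good to about 2 mm. A picture is of the moment at which its call begins. There is no depth.
- finish_job(): hands the job in; it is judged then, once.
The state is a dict: "time_s": time; "joints": joint angles; "joint_velocities": joint speeds; "effort": joint torques, N m; "tcp_pos": TCP position; "ee_rot": TCP orientation; "wrist_force": force on the tool from outside, world axes, zero at the start; "moment": the same for the moment, N m; "gripper_width": opening from 0.0 (shut) to 1.0 (fully open); "gripper_force": force on a finger pad.
Only numpy, scipy, OpenCV 4.12 (cv2) and the standard library are available. Lean on these libraries where they do the work, as an engineer would, in place of code of your own. Each camera call takes 0.05 s, during which the arm holds its last target. There are 200 camera calls.

### The job

Get the gel caster ready to pour the same gel as last time: the used comb lying on the blotting sheet beside the comb rack shows which comb is wanted. Take the clean comb with the same teeth from the rack and seat it, teeth down, fully home in the pair of notches of the clear casting tray, and swing the cam lever fully round to shut the gate against the tray. Leave the other combs, the used ones and the rest of the bench as they are.

Things in the scene. Friction and masses are not known exactly. Their poses are not given: they have to be found in the camera images.
- caster: gel casting stand, fixed: black base 176 x 156 x 8 mm with a clear open-topped tray. Origin on the bench, z up. Tray side walls run along x at y = -63 and +63 mm (6 mm thick, tops z = 52 mm, x -50 to +62 mm); tray floor z = 12 mm. Low dam (to z = 34 mm) at the +x end; sliding white gate (130 mm wide, to z = 34 mm) at the -x end, cam lever outside it
- comb_seat (a point): midway between the two facing notches in the tray's side walls, level with their bottoms (z = 40 mm); caster x = +35 mm, y = 0, axes as caster. Notches open upward, 12 mm deep, 12.5 mm wide along x, flaring to 20.5 mm at the mouth. A seated comb lies along y, either way round, its bar's underside on both notch bottoms, its handle centre 23 mm above this point, teeth 2 mm off the floor
- cam_lever (a joint): steel cam lever of the gate, rad: 0 = open, arm pointing away from the tray (caster -x); 1.57 = fully shut, at its stop, arm along the gate (pointing to caster +y). Seen from above it shuts clockwise. It stays where it is left (friction 0.06 N m); its cam pushes the gate 4 mm on to the tray's open end
- lever_knob (a point): middle of the upright round white knob at the free end of the lever's arm: about 15 mm across (17 mm at its foot), z = 36 to 70 mm, this point at z = 55 mm; it travels on a circle of 56 mm radius about lever_pivot. The flat arm under it: z = 28 to 36 mm, 13 mm wide
- lever_pivot (a point): point on the lever's upright pivot axis, at z = 55 mm, level with the knob's middle (caster x = -76 mm, y = 0); the pivot's own parts end at z = 38 mm
- comb_rack: white comb rack, fixed: base 160 x 146 mm, two notched cheeks along x at y = -66 and +66 mm (8 mm thick, tops z = 57 mm); origin on the bench, z up. Three clean combs hang in it one behind the other at x = -58, 0 and +58 mm, along y, teeth down, bar ends in notches like the tray's (bottoms z = 45 mm). Which comb hangs where changes
- sample_sheet: white blotting sheet beside the comb rack (on the side away from the casting stand), 176 x 95 x 4 mm, origin under its middle; one used comb, the sample, lies flat on it. Which one changes
- sample_spot (a point): middle of the top of that sheet; the used comb within 90 mm of it is the sample, the two others lie over 250 mm from it, on a drying sheet elsewhere
- comb_a_handle (a point): centre of the handle of the clean black comb with ten narrow teeth (each 6 mm wide, 5 mm gaps), hung in the rack. Bar 152 (y) x 10 (x) x 14 mm high; handle on its middle 50 (y) x 10 (x) x 20 mm high. This point: 11 mm below the top, 23 mm above the bar's underside, 49 mm above the teeth tips. Teeth 4 mm thick. z up, x through the thickness. 35 g
- comb_b_handle (a point): centre of the handle of the clean black comb with five wide teeth (each 15 mm wide, 9 mm gaps), hung in the rack. Bar 152 (y) x 10 (x) x 14 mm high; handle on its middle 50 (y) x 10 (x) x 20 mm high. This point: 11 mm below the top, 23 mm above the bar's underside, 49 mm above the teeth tips. Teeth 4 mm thick. z up, x through the thickness. 35 g
- comb_c_handle (a point): centre of the handle of the clean black comb with one broad tooth (80 mm wide) and one narrow tooth (12 mm wide) with a 14 mm gap between them, hung in the rack. Bar 152 (y) x 10 (x) x 14 mm high; handle on its middle 50 (y) x 10 (x) x 20 mm high. This point: 11 mm below the top, 23 mm above the bar's underside, 49 mm above the teeth tips. Teeth 4 mm thick. z up, x through the thickness. 35 g
- used_a_mid (a point): middle of the bar of a used black comb with ten narrow teeth (each 6 mm wide, 5 mm gaps), same as comb_a, lying flat on a blotting sheet, long axis along its x; this point is half-way up its 10 mm thickness
- used_b_mid (a point): middle of the bar of a used black comb with five wide teeth (each 15 mm wide, 9 mm gaps), same as comb_b, lying flat on a blotting sheet, long axis along its x; this point is half-way up its 10 mm thickness
- used_c_mid (a point): middle of the bar of a used black comb with one broad tooth (80 mm wide) and one narrow tooth (12 mm wide) with a 14 mm gap between them, same as comb_c, lying flat on a blotting sheet, long axis along its x; this point is half-way up its 10 mm thickness
- screen_corner (a point): nearest lower corner of the flat monitor screen, an obstacle, always here: the screen (22 mm thick) reaches from here 530 mm away from the robot, nearly along +x, and from z = 178 to 493 mm; its stand is 270 mm farther back. Keep arm and gripper clear of it
- tape_roll: bystander: yellow roll of label tape lying flat, 70 mm across, 20 mm high, stands or lies loose on the bench; origin at the centre of its underside
- timer: bystander: white bench timer, 66 x 62 x 18 mm, stands or lies loose on the bench; origin at the centre of its underside
- beaker: bystander: glass beaker, 61 mm across, 76 mm high, stands or lies loose on the bench; origin at the centre of its underside
- vial_amber: bystander: small brown vial with black cap, 23 mm across, 45 mm high, stands or lies loose on the bench; origin at the centre of its underside
- vial_clear: bystander: small clear vial with blue cap, 26 mm across, 50 mm high, stands or lies loose on the bench; origin at the centre of its underside
- marker_black: bystander: black and white marker pen lying down, 138 mm long, stands or lies loose on the bench; origin at the centre of its underside

How it is judged (in metres and radians):
On the way, in this order (a step that is already met when the one before it is completed fails the run):
1. the clean comb that matches the sample is lifted clear of the rack (((horizontal distance between used_a_mid and sample_spot below 0.09 m and height (world z) of comb_a_handle above 0.1 m) or (horizontal distance between used_b_mid and sample_spot below 0.09 m and height (world z) of comb_b_handle above 0.1 m) or (horizontal distance between used_c_mid and sample_spot below 0.09 m and height (world z) of comb_c_handle above 0.1 m))), for 0.1 s.
2. that comb is seated in both notches of the tray (((horizontal distance between used_a_mid and sample_spot below 0.09 m and x of comb_a_handle in the frame of comb_seat between -0.004 and 0.004 m and y of comb_a_handle in the frame of comb_seat between -0.008 and 0.008 m and z of comb_a_handle in the frame of comb_seat between 0.0205 and 0.0255 m and angle between comb_a_handle's own z axis and vertical below 0.1 rad and angle between the y axis of comb_a_handle and the y axis of comb_seat, either way round below 0.06 rad) or (horizontal distance between used_b_mid and sample_spot below 0.09 m and x of comb_b_handle in the frame of comb_seat between -0.004 and 0.004 m and y of comb_b_handle in the frame of comb_seat between -0.008 and 0.008 m and z of comb_b_handle in the frame of comb_seat between 0.0205 and 0.0255 m and angle between comb_b_handle's own z axis and vertical below 0.1 rad and angle between the y axis of comb_b_handle and the y axis of comb_seat, either way round below 0.06 rad) or (horizontal distance between used_c_mid and sample_spot below 0.09 m and x of comb_c_handle in the frame of comb_seat between -0.004 and 0.004 m and y of comb_c_handle in the frame of comb_seat between -0.008 and 0.008 m and z of comb_c_handle in the frame of comb_seat between 0.0205 and 0.0255 m and angle between comb_c_handle's own z axis and vertical below 0.1 rad and angle between the y axis of comb_c_handle and the y axis of comb_seat, either way round below 0.06 rad))), for 0.2 s.
At the end, for the whole second after the job is handed in: Matching comb stays in both notches, upright (0.1 rad), along them (0.06 rad), bar on the notch bottoms within 2.5 mm, within 8 mm across and 4 mm along the tray; lever past 1.4 rad; the other clean combs within 20 mm of where they hung; the sample still on its sheet (value of joint cam_lever above 1.4 rad and ((horizontal distance between used_a_mid and sample_spot below 0.09 m and x of comb_a_handle in the frame of comb_seat between -0.004 and 0.004 m and y of comb_a_handle in the frame of comb_seat between -0.008 and 0.008 m and z of comb_a_handle in the frame of comb_seat between 0.0205 and 0.0255 m and angle between comb_a_handle's own z axis and vertical below 0.1 rad and angle between the y axis of comb_a_handle and the y axis of comb_seat, either way round below 0.06 rad and distance of each of comb_b_handle, comb_c_handle from where it was at the start of the episode below 0.02 m) or (horizontal distance between used_b_mid and sample_spot below 0.09 m and x of comb_b_handle in the frame of comb_seat between -0.004 and 0.004 m and y of comb_b_handle in the frame of comb_seat between -0.008 and 0.008 m and z of comb_b_handle in the frame of comb_seat between 0.0205 and 0.0255 m and angle between comb_b_handle's own z axis and vertical below 0.1 rad and angle between the y axis of comb_b_handle and the y axis of comb_seat, either way round below 0.06 rad and distance of each of comb_a_handle, comb_c_handle from where it was at the start of the episode below 0.02 m) or (horizontal distance between used_c_mid and sample_spot below 0.09 m and x of comb_c_handle in the frame of comb_seat between -0.004 and 0.004 m and y of comb_c_handle in the frame of comb_seat between -0.008 and 0.008 m and z of comb_c_handle in the frame of comb_seat between 0.0205 and 0.0255 m and angle between comb_c_handle's own z axis and vertical below 0.1 rad and angle between the y axis of comb_c_handle and the y axis of comb_seat, either way round below 0.06 rad and distance of each of comb_a_handle, comb_b_handle from where it was at the start of the episode below 0.02 m))); the robot touches nothing.
It fails at once if a comb that does not match the sample is taken from the rack ((not (horizontal distance between used_a_mid and sample_spot below 0.09 m) and distance of comb_a_handle from where it was at the start of the episode above 0.04 m) or (not (horizontal distance between used_b_mid and sample_spot below 0.09 m) and distance of comb_b_handle from where it was at the start of the episode above 0.04 m) or (not (horizontal distance between used_c_mid and sample_spot below 0.09 m) and distance of comb_c_handle from where it was at the start of the episode above 0.04 m)).
It fails at once if a used comb is moved (distance of any of used_a_mid, used_b_mid, used_c_mid from where it was at the start of the episode above 0.03 m).
It fails at once if a bystander is moved or knocked over (distance of any of tape_roll, timer, beaker, vial_amber, vial_clear, marker_black from where it was at the start of the episode above 0.04 m or angle between any of beaker, vial_amber, vial_clear's own z axis and vertical above 0.6 rad).
It also fails if it takes over 56 s, if anything falls off the work surface, if the arm or the gripper's body presses on something with over 40 N, if the wrist force passes 120 N, or if a joint passes its speed limit or range.

## Working session

There is one attempt and no reset: what is moved stays moved. The work goes in short steps, Python scripts to look and compute and a tool call to move; the robot and the scene stay as the last step left them, time stands still between calls to the robot, and variables do not carry over. Pictures are saved under pics/ and viewed, at most 12 in all, crops included, and the job is handed in when it is done.

Besides the shell and the picture viewer there is one more tool, called after ">>>" by a JSON object that holds its "api" and its "payload", one argument or row to a line. arm_command: Moves the arm, as the interface text tells. Its arguments: {"type":"object","properties":{"deltas":{"type":"array"}},"required":["deltas"]}

```bash
mkdir -p pics; cat > h.py <<'E'
import numpy as np, cv2
from station import sense, capture, finish_job, tip_reach
def shot(n,f=None):
    c=capture(n); 
    if f: cv2.imwrite(f,c["pixels"])
    R=cv2.Rodrigues(np.array(c["rvec"],float))[0]; c["R"]=R; c["t"]=np.array(c["tvec"],float).ravel()
    c["f"]=c["pixels"].shape[0]/2/np.tan(np.radians(c["fovy"])/2); return c
def ray(c,u,v):
    d=c["R"].T@np.array([(u-c["cx"])/c["f"],(v-c["cy"])/c["f"],1]); return -c["R"].T@c["t"],d
def onz(c,u,v,z):
    o,d=ray(c,u,v); return o+d*(z-o[2])/d[2]
def proj(c,p):
    q=c["R"]@np.array(p)+c["t"]; return q[0]/q[2]*c["f"]+c["cx"],q[1]/q[2]*c["f"]+c["cy"]
E
python3 - <<'E'
from h import *
np.set_printoptions(precision=4,suppress=True)
for n in("scene","top"):
    c=shot(n,f"pics/{n}0.png"); print(n,c["f"],c["cx"],c["cy"],-c["R"].T@c["t"]);print(c["R"])
s=sense();print(tip_reach() if callable(tip_reach) else tip_reach,s["tcp_pos"],s["ee_rot"],s["gripper_width"],s["time_s"])
E
```

```text
scene 389.0363145944484 273.40013392682613 207.41995663165443 [-0.1521  0.8119  1.0257]
[[-0.7184 -0.6955 -0.0122]
 [-0.4318  0.4597 -0.776 ]
 [ 0.5453 -0.5522 -0.6306]]
top 431.6462169319254 277.5450255500812 210.41334174278623 [0.3629 0.0301 1.4947]
[[ 0.0405 -0.9992 -0.0062]
 [-0.9789 -0.0384 -0.2007]
 [ 0.2003  0.0142 -0.9796]]
0.019 [ 0.191  -0.5945  0.2188] [[-0.9522 -0.3056 -0.0007]
 [-0.3056  0.9522  0.0018]
 [ 0.0001  0.0019 -1.    ]] 0.9992101381394356 0.1
```

View pics/scene0.png

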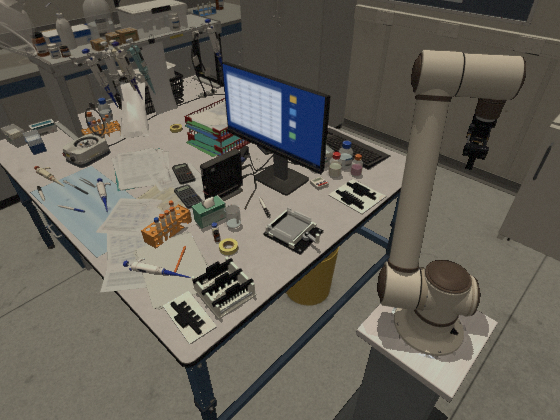

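View pics/top0.png

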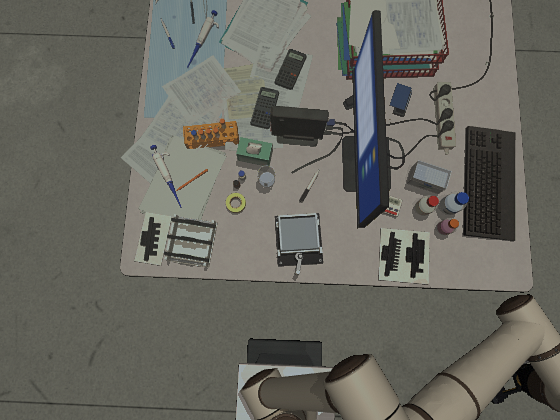

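The top view shows the rack at (190,242), the sample sheet at (152,238) and the tray at (298,238) with its lever at (298,262). The drying sheet is at (404,255). I'll enlarge the rack and tray.

```bash
python3 - <<'E'
import cv2,numpy as np
t=cv2.imread("pics/top0.png");s=cv2.imread("pics/scene0.png")
a=cv2.resize(t[205:275,130:330],None,fx=4,fy=4,interpolation=cv2.INTER_CUBIC)
b=cv2.resize(s[205:345,155:330],None,fx=4,fy=4,interpolation=cv2.INTER_CUBIC)
cv2.imwrite("pics/c1.png",a);cv2.imwrite("pics/c2.png",b)
E
```

```text
(no output)
```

View pics/c1.png

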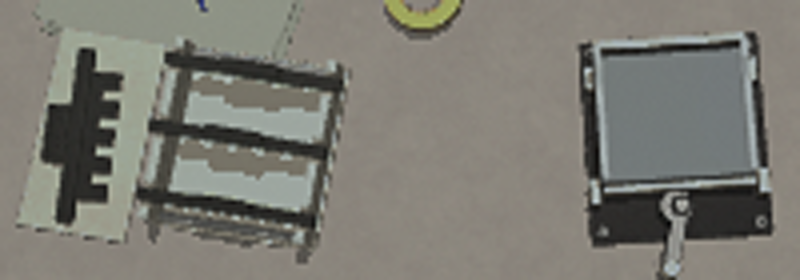

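View pics/c2.png

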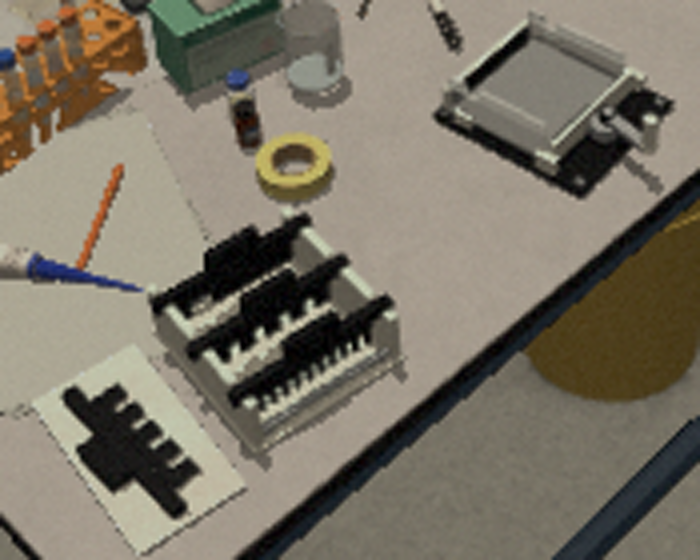

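The sample has five wide teeth, so comb_b is wanted. In the rack, the near comb has many narrow teeth (a). The middle one, at crop (260,320), has wide teeth at about 24 mm pitch (b), and the far one is c. Next I measure.

```bash
cat > m.py <<'E'
from h import *
np.set_printoptions(precision=4,suppress=True)
c=shot("top"); s=shot("scene")
def comps(c,roi,th,zs):
    x0,y0,x1,y1=roi; g=c["pixels"].max(2)[y0:y1,x0:x1]
    n,l,st,ce=cv2.connectedComponentsWithStats((g<th).astype(np.uint8),connectivity=4)
    for i in range(1,n):
        if st[i,4]<60: continue
        p=np.argwhere(l==i)[:,::-1].astype(np.float32)+[x0,y0]
        r=cv2.minAreaRect(p.astype(np.float32)); print("comp",st[i,4],st[i,:4]+[x0,y0,0,0],r)
        m=p.mean(0);v=np.linalg.svd(p-m,full_matrices=False)[2][0];q=(p-m)@v
        e=[m+v*q.min(),m+v*q.max()]
        for z in zs: print("  z",z,"ends",[onz(c,*a,z)[:2] for a in e],"mid",onz(c,*m,z)[:2])
print("TOP");comps(c,(130,205,222,275),50,(.009,.059))
print("TOP drying");comps(c,(375,225,435,290),50,(.009,))
def P(u,v,z,cc=c): return onz(cc,u,v,z)[:2]
for (u,v,z) in [(360,225,.178),(386,225,.178),(372,225,.178)]: print("screen",P(u,v,z))
for n,(a,b) in dict(farL=(598,42),farR=(748,38),nearL=(598,182),nearR=(757,185)).items(): print(n,P(130+a/4,205+b/4,.052))
for n,(a,b) in dict(bfl=(581,40),bfr=(755,35),bnl=(592,245),bnr=(772,240)).items(): print(n,P(130+a/4,205+b/4,.008))
print("knob top",P(130+671/4,205+268/4,.07),"scene",P(155+651/4,205+122/4,.07,s),"pivot",P(130+677/4,205+205/4,.038))
for n,(a,b) in dict(fl=(178,205),fr=(275,250)).items():pass
E
python3 m.py
```

```text
TOP
comp 415 [141 217  19  44] ((149.4702606201172, 238.5613555908203), (16.94343376159668, 43.15617370605469), 7.431407928466797)
  z 0.009 ends [array([0.6253, 0.4892]), array([0.4752, 0.4932])] mid [0.5485 0.4912]
  z 0.059 ends [array([0.6165, 0.4738]), array([0.4714, 0.4776])] mid [0.5423 0.4757]
comp 118 [172 218  44  10] ((193.38632202148438, 222.25794982910156), (43.56264877319336, 3.560170888900757), 8.530765533447266)
  z 0.009 ends [array([0.6219, 0.4206]), array([0.6039, 0.2681])] mid [0.6133 0.3476]
  z 0.059 ends [array([0.6132, 0.4074]), array([0.5958, 0.26  ])] mid [0.6049 0.337 ]
comp 114 [168 235  44  10] ((189.5578155517578, 239.124267578125), (43.868499755859375, 3.4212865829467773), 8.746162414550781)
  z 0.009 ends [array([0.5622, 0.4291]), array([0.544 , 0.2766])] mid [0.5534 0.3556]
  z 0.059 ends [array([0.5555, 0.4157]), array([0.5379, 0.2683])] mid [0.547  0.3446]
comp 116 [164 252  45  10] ((186.1213836669922, 256.2109680175781), (44.70481491088867, 3.1171724796295166), 8.746162414550781)
  z 0.009 ends [array([0.5028, 0.4369]), array([0.4844, 0.2828])] mid [0.4937 0.3607]
  z 0.059 ends [array([0.4981, 0.4232]), array([0.4803, 0.2743])] mid [0.4893 0.3495]
TOP drying
comp 401 [381 232  20  44] ((389.8943786621094, 253.54733276367188), (17.077482223510742, 43.76601028442383), 6.842772960662842)
  z 0.009 ends [array([ 0.6066, -0.3499]), array([ 0.4563, -0.3301])] mid [ 0.5301 -0.3398]
comp 477 [406 233  18  45] ((414.5, 255.0), (44.0, 17.0), 90.0)
  z 0.009 ends [array([ 0.6052, -0.4351]), array([ 0.4539, -0.4189])] mid [ 0.5304 -0.4271]
screen [ 0.5962 -0.2071]
screen [ 0.5994 -0.2873]
screen [ 0.5977 -0.2441]
farL [0.6406 0.0437]
farR [ 0.6491 -0.0837]
nearL [0.5213 0.039 ]
nearR [ 0.5241 -0.094 ]
bfl [0.6502 0.0591]
bfr [ 0.6607 -0.0932]
bnl [0.472  0.0422]
bnr [ 0.4824 -0.1116]
knob top [ 0.4513 -0.0236] scene [ 0.4483 -0.0192] pivot [ 0.5061 -0.0282]
```

```bash
cat > ov.py <<'E'
from h import *
import sys
def ov(f,o,yaw,rk,ryaw):
    A=lambda yw:np.array([[np.cos(yw),-np.sin(yw),0],[np.sin(yw),np.cos(yw),0],[0,0,1]])
    C=lambda p:A(np.radians(yaw))@np.array(p)+[*o,0]; K=lambda p:A(np.radians(ryaw))@np.array(p)+[*rk,0]
    W=[]
    for n,R1,R2 in(("top",(270,205,330,275),(160,213,222,275)),("scene",(262,203,330,256),(190,253,258,320))):
        c=shot(n); row=[]
        for r,T in((R1,C),(R2,K)):
            k=4.28 if n=="scene" and 0 else 5.0; x0,y0,x1,y1=r
            im=cv2.resize(c["pixels"][y0:y1,x0:x1],None,fx=k,fy=k,interpolation=cv2.INTER_CUBIC)
            if T is C: pts=[(x,y,.052) for x in(-.05,.062) for y in(-.066,.066,-.06,.06)]+[(.035+d,y,z) for d,z in((-.01025,.052),(.01025,.052),(0,.04)) for y in(-.066,.066)]+[(-.076,0,.038),(-.132,0,.07)]
            else: pts=[(x,y,.057) for x in(-.058,0,.058) for y in(-.07,.07)]+[(0+d,y,.079) for d in(-.005,.005) for y in(-.025,.025)]+[(d,y,.059) for d in(-.005,.005) for y in(-.076,.076)]
            for i,p in enumerate(pts):
                u,v=proj(c,T(p)); cv2.circle(im,(int((u-x0+.5)*k),int((v-y0+.5)*k)),1,[(0,0,255),(0,255,0),(255,0,255)][i%3],-1)
            row.append(im)
        h=max(i.shape[0] for i in row); W.append(np.hstack([cv2.copyMakeBorder(i,0,h-i.shape[0],0,10,cv2.BORDER_CONSTANT) for i in row]))
    w=max(i.shape[1] for i in W); W=np.vstack([cv2.copyMakeBorder(i,0,0,0,w-i.shape[1],cv2.BORDER_CONSTANT) for i in W])
    W=W if W.shape[0]<=600 else cv2.resize(W,None,fx=600/W.shape[0],fy=600/W.shape[0],interpolation=cv2.INTER_AREA)
    cv2.imwrite(f,W);print(W.shape)
E
python3 -c "
from ov import *
ov('pics/ov1.png',(.583,-.024),4.5,(.5476,.342),-6.8)"
```

```text
(600, 613, 3)
```

View pics/ov1.png

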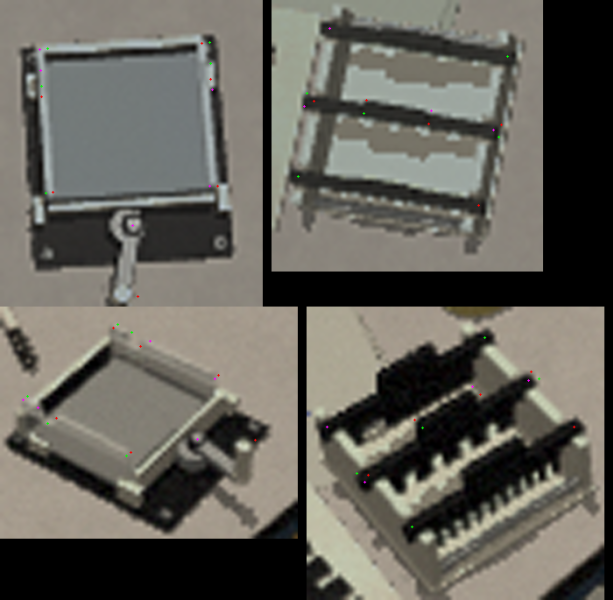

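The fit to the rack is good: the dots lie on the middle bar's ends, and the middle comb's five wide teeth can be seen at (430-500,440). I'll zoom in on the tray for its notches.

```bash
python3 - <<'E'
import cv2,numpy as np
t=cv2.imread("pics/top0.png");s=cv2.imread("pics/scene0.png")
f=lambda i,x0,y0,w,h:cv2.resize(cv2.convertScaleAbs(i[y0:y0+h,x0:x0+w],alpha=1.3),None,fx=8,fy=8,interpolation=cv2.INTER_NEAREST)
a=f(t,273,210,50,66);b=f(s,263,206,50,66)
for im,x0,y0 in((a,273,210),(b,263,206)):
    for k in range(0,66,5):
        cv2.putText(im,str(y0+k),(0,k*8+6),0,.3,(0,255,255));
        if k<50: cv2.putText(im,str(x0+k),(k*8,im.shape[0]-3),0,.3,(0,255,255))
cv2.imwrite("pics/c3.png",np.hstack([a,b]))
E
```

```text
(no output)
```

View pics/c3.png

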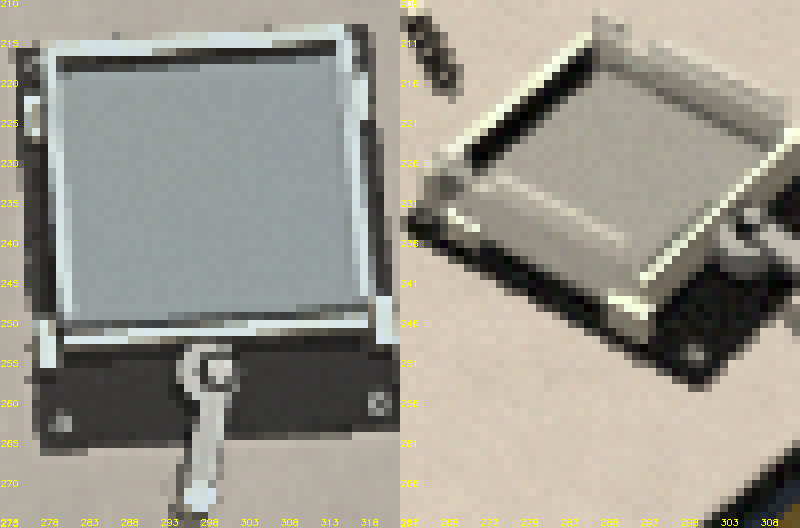

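```bash
cat > m2.py <<'E'
from h import *
np.set_printoptions(precision=4,suppress=True)
c=shot("top"); g=cv2.cvtColor(c["pixels"],cv2.COLOR_BGR2GRAY).astype(float)
def edge(a,sgn): # subpixel strongest gradient of sign sgn
    d=np.diff(a)*sgn; i=int(d.argmax()); w=np.clip(d[max(i-1,0):i+2],0,None); return (np.arange(max(i-1,0),max(i-1,0)+len(w))*w).sum()/w.sum()+.5
def line(name,pts,z):
    P=np.array([onz(c,u,v,z)[:2] for u,v in pts]); 
    l=cv2.fitLine(P.astype(np.float32),cv2.DIST_HUBER,0,1e-3,1e-3).ravel(); r=np.abs((P-l[2:])@[-l[1],l[0]])
    print(name,"dir",np.degrees(np.arctan2(l[1],l[0])),"pt",l[2:],"res",np.median(r)); return l
cols=range(284,314,2); rows=list(range(229,245,2))
line("dam outer",[(u,208+edge(g[208:219,u],1)) for u in cols],.034)
line("gate outer(near)",[(u,248+edge(g[248:258,u],-1)) for u in list(range(284,295))+list(range(305,317))],.034)
line("base near",[(u,257+edge(g[257:272,u],1)) for u in list(range(282,294))+list(range(305,318))],.008)
line("base left",[(270+edge(g[v,270:278],-1),v) for v in rows],.008)
line("base right",[(318+edge(g[v,318:328],1),v) for v in rows],.008)
for v in (225,235,245): print(v,g[v,274:286].astype(int),g[v,311:325].astype(int))
print("bolts",onz(c,280,262.5,.008),onz(c,320,260,.008),"posts",onz(c,278,253,.05),onz(c,321,249.5,.05))
for u,v in((299.7,255.6),(298,271.3)):
    print("lever",[onz(c,u,v,z)[:2] for z in(.038,.07)])
E
python3 m2.py
```

```text
dam outer dir 88.35631 pt [ 0.6426 -0.0234] res 0.0036259574679103016
gate outer(near) dir -83.778076 pt [ 0.5225 -0.0338] res 0.0002223723084963172
base near dir -84.46014 pt [ 0.4799 -0.0315] res 0.0002547169211950133
base left dir 5.693272 pt [0.5761 0.0555] res 0.0005409396085647471
base right dir 6.3915987 pt [ 0.5823 -0.1017] res 0.0002406874341229256
225 [138  41 128 122  77 155 138 119 121 120 120 119] [120 120 118 119 109 157 161  46  37 134 135 133 133 134]
235 [136 140  47  46  30  89 171 133 119 119 120 120] [119 119 119 119 118 115 168 130  45  34 137 136 133 134]
245 [135 141  52  49  34  25 155 170 120 119 120 119] [120 120 119 121 120 117 121 171 125  39  46 135 132 132]
bolts [0.485  0.0359 0.008 ] [ 0.4991 -0.101   0.008 ] posts [0.513  0.0437 0.05  ] [ 0.5305 -0.0999  0.05  ]
lever [array([ 0.5084, -0.0297]), array([ 0.5052, -0.0284])]
lever [array([ 0.4557, -0.0256]), array([ 0.4536, -0.0244])]
```

```bash
cat >> m2.py <<'E'
print("----")
for u in(284,292,300,308): print(u,g[210:222,u].astype(int))
pts=[]
for u in range(283,314):
    a=g[209:222,u]; i=int(a[:9].argmax()); 
    if a[i]>150:
        w=np.clip(a[i-1:i+2]-140,0,None); pts.append((u,209+i+((np.arange(3)-1)*w).sum()/w.sum()))
print(len(pts)); line("dam bright centre",pts,.034)
s=shot("scene"); g2=cv2.cvtColor(s["pixels"],cv2.COLOR_BGR2GRAY).astype(float)
o=np.array([.584,-.0225]);X=np.array([.9946,.1037]);Y=np.array([-.1037,.9946])
loc=lambda p:((p[:2]-o)@X,(p[:2]-o)@Y)
for n,u,v,z in(("pivot",306.2,235,.038),("knobtop",317.5,235.2,.07),("basecorner near-right",299.5,253.5,.008),("base left far corner",263.5,233,.008),("gate L end top",292.6,240,.034),("dam L top",269.5,226,.034),("dam R top",285.8,210,.034),("wall end near L",292.5,236,.052),("wall R farend",287,208,.052)):
    p=onz(s,u,v,z); print(n,p[:2],"loc",loc(p))
E
python3 m2.py | sed -n '/----/,$p'
```

```text
----
284 [134 135 134 134 135 169 168  45  44 126 121 121]
292 [132 133 134 131 143 166 123  31  72 124 120 120]
300 [134 134 133 135 169 167  27  42 126 121 120 119]
308 [133 134 134 145 167 121  29  72 124 121 119 119]
31
dam bright centre dir -83.71218 pt [ 0.6508 -0.0294] res 0.00037644716433375057
pivot [ 0.5011 -0.0199] loc (np.float64(-0.08215943914687611), np.float64(0.011164312730319311))
knobtop [ 0.4499 -0.0198] loc (np.float64(-0.1330539578457363), np.float64(0.016545225110983202))
basecorner near-right [0.4753 0.0459] loc (np.float64(-0.100981441172414), np.float64(0.07930015736350743))
base left far corner [0.6473 0.0586] loc (np.float64(0.07139991189401551), np.float64(0.07410513855307639))
gate L end top [0.5226 0.0312] loc (np.float64(-0.05545393158340933), np.float64(0.05978922916567212))
dam L top [0.6381 0.0345] loc (np.float64(0.05968177012174708), np.float64(0.05107172279543269))
dam R top [ 0.6578 -0.0788] loc (np.float64(0.06760145576576727), np.float64(-0.06364421395140699))
wall end near L [0.5246 0.0301] loc (np.float64(-0.05360505578064039), np.float64(0.05843605449969475))
wall R farend [ 0.6481 -0.075 ] loc (np.float64(0.058318893927499005), np.float64(-0.05889996261882239))
```

The tray is consistent across base, gate, dam and pivot: origin (0.584,-0.0225), yaw 5.95°, seat (0.6188,-0.0189). Comb b is at (0.5476,0.342), yaw -6.8°. Moving now.

```bash
cat > go.py <<'E'
from h import *
from scipy.spatial.transform import Rotation as Ro
import sys
# go.py x y z toolY_angle_deg : print rotvec (rad), shift (cm) in tool axes
def go(x,y,z,a):
    s=sense(); R=np.array(s["ee_rot"]); p=np.array(s["tcp_pos"]); a=np.radians(a)
    yv=np.array([np.cos(a),np.sin(a),0]); zv=np.array([0,0,-1.]); T=np.c_[np.cross(yv,zv),yv,zv]
    np.set_printoptions(precision=3,suppress=True)
    print("at",p,"yang",np.degrees(np.arctan2(R[1,1],R[0,1])).round(2),"t",s["time_s"],"w",s["gripper_width"],"F",np.array(s["wrist_force"]))
    print("turn",Ro.from_matrix(R.T@T).as_rotvec(),"shift",R.T@(np.array([x,y,z])-p)*100)
go(*map(float,sys.argv[1:]))
E
python3 go.py .5476 .342 .2 173.2
```

```text
at [ 0.191 -0.595  0.22 ] yang 107.81 t 0.45 w 0.9984105152856918 F [ 0.295 -0.149  0.437]
turn [ 0.     0.    -1.141] shift [-62.593  78.305   1.981]
```

>>> {"api": "arm_command", "payload": {
  "deltas": [
    [0, 0, -0.1, -2.6, 3.2, 0.1, 0],
    [0, 0, -0.2, -5.2, 6.4, 0.2, 0],
    [0, 0, -0.3, -7.8, 9.6, 0.2, 0],
    [0, 0, -0.4, -10.4, 12.8, 0.3, 0],
    [0, 0, -0.5, -13, 16.1, 0.4, 0],
    [0, 0, -0.6, -15.6, 19.3, 0.5, 0],
    [0, 0, -0.7, -18.2, 22.5, 0.6, 0],
    [0, 0, -0.8, -20.8, 25.7, 0.6, 0]
  ]
}}

```text
time_s: 1.12
tcp_pos: [0.3107, -0.2849, 0.2139]
ee_rot: [[-0.44, -0.898, 0.001], [-0.898, 0.44, -0.0], [-0.0, -0.001, -1.0]]
wrist_force: [0.9, 0.1, 0.3]
gripper_width: 0.531
gripper_force: 0.0
```

```bash
python3 go.py .5476 .342 .2 173.2
```

```text
at [ 0.311 -0.285  0.214] yang 153.9 t 1.1167 w 0.5309575162195586 F [0.893 0.147 0.268]
turn [-0.001 -0.    -0.337] shift [-66.721   6.308   1.391]
```

>>> {"api": "arm_command", "payload": {
  "deltas": [
    [0, 0, -0.1, -4, 0.4, 0.1, 0],
    [0, 0, -0.2, -8, 0.8, 0.2, 0],
    [0, 0, -0.3, -12, 1.1, 0.3, 0],
    [0, 0, -0.337, -16, 1.5, 0.3, 0],
    [0, 0, -0.337, -20, 1.9, 0.4, 0],
    [0, 0, -0.337, -24, 2.3, 0.5, 0],
    [0, 0, -0.337, -28, 2.6, 0.6, 0],
    [0, 0, -0.337, -32, 3, 0.7, 0]
  ]
}}

```text
time_s: 1.78
tcp_pos: [0.4261, 0.0155, 0.2073]
ee_rot: [[-0.122, -0.993, 0.001], [-0.993, 0.122, 0.0], [-0.001, -0.001, -1.0]]
wrist_force: [1.0, -1.7, -0.3]
gripper_width: 0.499
gripper_force: 0.0
```

```bash
python3 go.py .5476 .342 .2 173.2
```

```text
at [0.426 0.015 0.207] yang 173.0 t 1.7833 w 0.49898621964148393 F [ 0.989 -1.66  -0.316]
turn [-0.001  0.001 -0.004] shift [-33.891  -8.076   0.763]
```

>>> {"api": "arm_command", "payload": {
  "deltas": [
    [0, 0, 0, -4, -0.9, 0.1, 0],
    [0, 0, 0, -8, -1.9, 0.2, 0],
    [0, 0, 0, -12, -2.8, 0.3, 0],
    [0, 0, 0, -16, -3.8, 0.4, 0],
    [0, 0, 0, -20, -4.7, 0.5, 0],
    [0, 0, 0, -24, -5.7, 0.6, 0],
    [0, 0, 0, -28, -6.6, 0.7, 0],
    [0, 0, 0, -31, -7.5, 0.7, 0]
  ]
}}

```text
time_s: 2.45
tcp_pos: [0.5387, 0.3148, 0.1993]
ee_rot: [[-0.121, -0.993, 0.0], [-0.993, 0.121, 0.0], [-0.0, -0.0, -1.0]]
wrist_force: [0.7, -0.6, 0.1]
gripper_width: 0.502
gripper_force: 0.0
```

>>> {"api": "arm_command", "payload": {
  "deltas": [
    [0, 0, 0, 0, 0, 0, 0],
    [0, 0, 0, 0, 0, 0, 0],
    [0, 0, 0, 0, 0, 0, 0]
  ]
}}

```text
time_s: 2.7
tcp_pos: [0.5378, 0.3113, 0.1993]
ee_rot: [[-0.123, -0.992, -0.001], [-0.992, 0.123, -0.001], [0.001, 0.001, -1.0]]
wrist_force: [-0.4, 0.3, 0.7]
gripper_width: 0.5
gripper_force: 0.0
```

```bash
python3 go.py .5476 .342 .13 173.2
```

```text
at [0.538 0.311 0.199] yang 172.95 t 2.7 w 0.49973006377187734 F [-0.389  0.343  0.672]
turn [ 0.001 -0.001 -0.004] shift [-3.169 -0.601  6.93 ]
```

>>> {"api": "arm_command", "payload": {
  "deltas": [
    [0, 0, -0.004, -1.6, -0.3, 1, 0],
    [0, 0, -0.004, -3.2, -0.6, 2, 0],
    [0, 0, -0.004, -3.2, -0.6, 4, 0],
    [0, 0, -0.004, -3.2, -0.6, 6, 0],
    [0, 0, -0.004, -3.2, -0.6, 6.9, 0],
    [0, 0, -0.004, -3.2, -0.6, 6.9, 0],
    [0, 0, -0.004, -3.2, -0.6, 6.9, 0]
  ]
}}

```text
time_s: 3.28
tcp_pos: [0.5483, 0.3419, 0.1314]
ee_rot: [[-0.119, -0.993, 0.0], [-0.993, 0.119, -0.0], [0.0, -0.0, -1.0]]
wrist_force: [0.7, 0.2, 1.2]
gripper_width: 0.5
gripper_force: 0.0
```

```bash
python3 go.py .5476 .342 .07 173.2
python3 - <<'E'
from h import *
c=shot("top");s=shot("scene")
f=lambda i,x0,y0:cv2.resize(i["pixels"][y0:y0+100,x0:x0+80],None,fx=5,fy=5,interpolation=cv2.INTER_CUBIC)
cv2.imwrite("pics/g1.png",np.hstack([f(c,150,190),f(s,185,220)]))
E
```

```text
at [0.548 0.342 0.131] yang 173.15 t 3.2833 w 0.5004359394274455 F [0.667 0.209 1.188]
turn [-0.    -0.    -0.001] shift [-0.002  0.077  6.144]
```

View pics/g1.png

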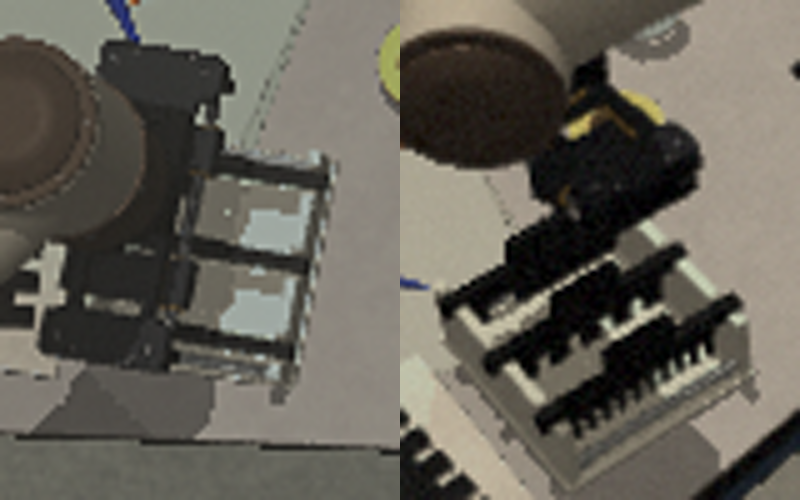

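The gripper straddles the middle comb in the top view: bar line at (250,250), fingers at (190,240). Descend and grip.

>>> {"api": "arm_command", "payload": {
  "deltas": [
    [0, 0, 0, 0, 0.1, 1.5, 0],
    [0, 0, 0, 0, 0.1, 3, 0],
    [0, 0, 0, 0, 0.1, 4.5, 0],
    [0, 0, 0, 0, 0.1, 5.5, 0],
    [0, 0, 0, 0, 0.1, 6, 0],
    [0, 0, 0, 0, 0.1, 6, 0]
  ]
}}

```text
time_s: 3.88
tcp_pos: [0.547, 0.3427, 0.0703]
ee_rot: [[-0.119, -0.993, -0.001], [-0.993, 0.119, -0.001], [0.001, 0.001, -1.0]]
wrist_force: [-0.7, 0.2, 1.1]
gripper_width: 0.495
gripper_force: 0.0
```

>>> {"api": "arm_command", "payload": {
  "deltas": [
    [0, 0, 0, 0, 0, 0, 0.3],
    [0, 0, 0, 0, 0, 0, 0.6],
    [0, 0, 0, 0, 0, 0, 1],
    [0, 0, 0, 0, 0, 0, 1],
    [0, 0, 0, 0, 0, 0, 1],
    [0, 0, 0, 0, 0, 0, 1]
  ]
}}

```text
time_s: 4.38
tcp_pos: [0.5472, 0.343, 0.0711]
ee_rot: [[-0.119, -0.993, 0.0], [-0.993, 0.119, 0.0], [-0.0, -0.0, -1.0]]
wrist_force: [-0.2, 0.3, -0.3]
gripper_width: 0.133
gripper_force: 0.0
```

>>> {"api": "arm_command", "payload": {
  "deltas": [
    [0, 0, 0, 0, 0, 0, 1],
    [0, 0, 0, 0, 0, 0, 1],
    [0, 0, 0, 0, 0, 0, 1],
    [0, 0, 0, 0, 0, 0, 1]
  ]
}}

```text
time_s: 4.72
tcp_pos: [0.5473, 0.343, 0.071]
ee_rot: [[-0.119, -0.993, 0.0], [-0.993, 0.119, 0.0], [-0.0, -0.0, -1.0]]
wrist_force: [0.4, 0.0, 1.2]
gripper_width: 0.108
gripper_force: 30.0
```

>>> {"api": "arm_command", "payload": {
  "deltas": [
    [0, 0, 0, 0, 0, -0.5, 1],
    [0, 0, 0, 0, 0, -1.5, 1],
    [0, 0, 0, 0, 0, -3, 1],
    [0, 0, 0, 0, 0, -4.5, 1],
    [0, 0, 0, 0, 0, -6, 1],
    [0, 0, 0, 0, 0, -7.5, 1],
    [0, 0, 0, 0, 0, -8.5, 1],
    [0, 0, 0, 0, 0, -8.5, 1]
  ]
}}

```text
time_s: 5.38
tcp_pos: [0.5484, 0.3439, 0.1592]
ee_rot: [[-0.118, -0.993, 0.005], [-0.993, 0.118, 0.004], [-0.004, -0.004, -1.0]]
wrist_force: [-0.3, 0.2, 0.2]
gripper_width: 0.106
gripper_force: 30.0
```

```bash
python3 go.py .6188 -.0189 .155 185.95
cat >> go.py <<'E'
E
python3 - <<'E'
from h import *
s=shot("scene");c=shot("top")
f=lambda i,x0,y0:cv2.resize(i["pixels"][y0:y0+100,x0:x0+80],None,fx=5,fy=5,interpolation=cv2.INTER_CUBIC)
cv2.imwrite("pics/g2.png",np.hstack([f(c,150,190),f(s,185,210)]))
E
```

```text
at [0.548 0.344 0.159] yang 173.21 t 5.3833 w 0.10591104906145601 F [-0.292  0.204  0.194]
turn [-0.005  0.004 -0.222] shift [ 35.194 -11.279   0.32 ]
```

View pics/g2.png

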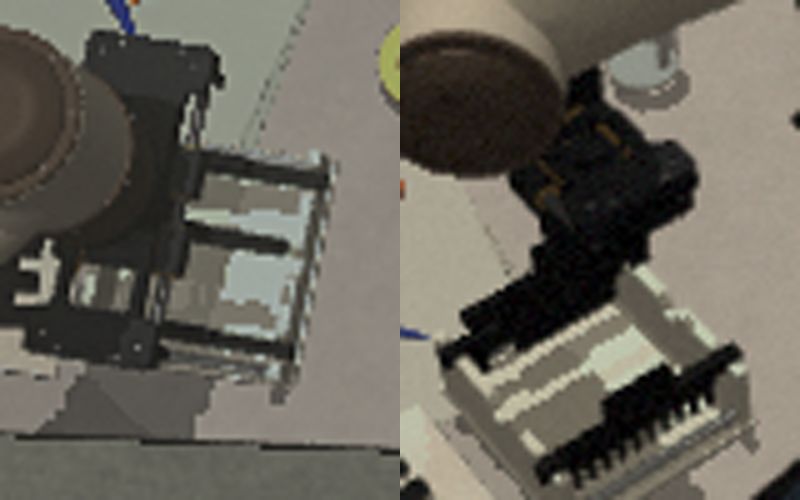

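The comb is lifted; the rack's middle place is empty and the neighbours are in place. Carry it over.

>>> {"api": "arm_command", "payload": {
  "deltas": [
    [0, 0, -0.03, 3.5, -1.1, 0, 1],
    [0, 0, -0.06, 7, -2.2, 0, 1],
    [0, 0, -0.09, 10.5, -3.4, 0, 1],
    [0, 0, -0.12, 14, -4.5, 0, 1],
    [0, 0, -0.15, 17.5, -5.6, 0, 1],
    [0, 0, -0.18, 21, -6.7, 0, 1],
    [0, 0, -0.2, 24.5, -7.9, 0, 1],
    [0, 0, -0.222, 28, -9, 0, 1]
  ]
}}

```text
time_s: 6.15
tcp_pos: [0.6026, 0.0523, 0.1544]
ee_rot: [[0.104, -0.995, -0.002], [-0.995, -0.104, -0.001], [0.0, 0.003, -1.0]]
wrist_force: [0.1, 0.3, -0.0]
gripper_width: 0.106
gripper_force: 30.0
```

>>> {"api": "arm_command", "payload": {
  "deltas": [
    [0, 0, 0, 0, 0, 0, 1],
    [0, 0, 0, 0, 0, 0, 1],
    [0, 0, 0, 0, 0, 0, 1]
  ]
}}

```text
time_s: 6.4
tcp_pos: [0.6027, 0.054, 0.1547]
ee_rot: [[0.102, -0.995, -0.002], [-0.995, -0.102, -0.0], [0.0, 0.002, -1.0]]
wrist_force: [0.6, 1.4, -0.9]
gripper_width: 0.106
gripper_force: 30.0
```

```bash
python3 go.py .6188 -.0189 .14 185.95
```

```text
at [0.603 0.054 0.155] yang -174.15 t 6.4 w 0.1064509696700843 F [ 0.57   1.397 -0.918]
turn [ 0.002 -0.    -0.002] shift [ 7.418 -0.86   1.467]
```

>>> {"api": "arm_command", "payload": {
  "deltas": [
    [0, 0, 0, 2.5, -0.3, 0, 1],
    [0, 0, 0, 5, -0.6, 0.5, 1],
    [0, 0, 0, 7.4, -0.9, 1.5, 1],
    [0, 0, 0, 7.4, -0.9, 2.5, 1],
    [0, 0, 0, 7.4, -0.9, 3.5, 1],
    [0, 0, 0, 7.4, -0.9, 4, 1],
    [0, 0, 0, 7.4, -0.9, 4, 1],
    [0, 0, 0, 7.4, -0.9, 4, 1]
  ]
}}

```text
time_s: 7.07
tcp_pos: [0.6197, -0.0172, 0.1155]
ee_rot: [[0.105, -0.994, -0.001], [-0.994, -0.105, -0.0], [0.0, 0.001, -1.0]]
wrist_force: [-0.1, 0.7, 0.2]
gripper_width: 0.108
gripper_force: 30.0
```

```bash
python3 go.py .6188 -.0189 .066 185.95
python3 - <<'E'
from h import *
s=shot("scene");c=shot("top")
np.save("top_h.npy",c["pixels"])
f=lambda i,x0,y0:cv2.resize(cv2.convertScaleAbs(i["pixels"][y0:y0+75,x0:x0+65],alpha=1.5),None,fx=6,fy=6,interpolation=cv2.INTER_NEAREST)
A=f(c,265,200);B=f(s,258,185)
ts=sense()["tcp_pos"];X=np.array([.9946,.1037,0]);Y=np.array([-.1037,.9946,0])
for im,cc,x0,y0 in((A,c,265,200),(B,s,258,185)):
    for yy in(-.076,.076):
        for dx in(-.005,.005):
            u,v=proj(cc,np.array(ts)+Y*yy+X*dx+[0,0,-.012]); cv2.circle(im,(int((u-x0+.5)*6),int((v-y0+.5)*6)),2,(0,0,255),-1)
        u,v=proj(cc,np.array([.6188,-.0189,.04])+Y*yy*.83); cv2.circle(im,(int((u-x0+.5)*6),int((v-y0+.5)*6)),2,(0,255,0),-1)
cv2.imwrite("pics/h1.png",np.hstack([A,B]))
E
```

```text
at [ 0.62  -0.017  0.115] yang -173.98 t 7.0667 w 0.1082661670743737 F [-0.077  0.666  0.176]
turn [ 0.001 -0.     0.001] shift [0.159 0.102 4.947]
```

View pics/h1.png

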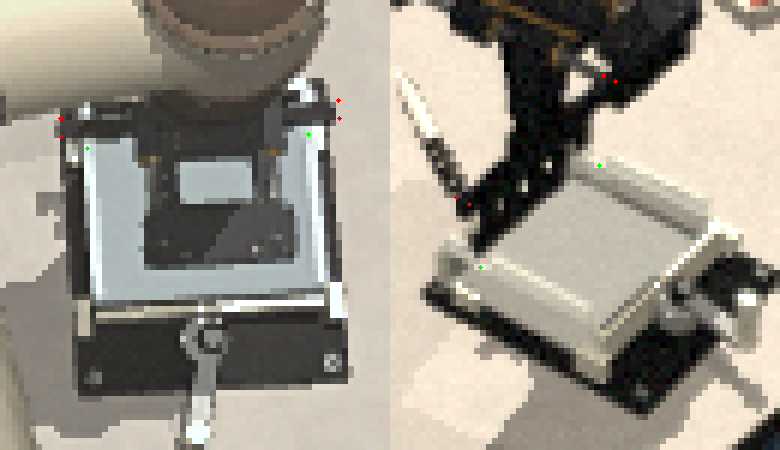

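The bar ends match the prediction within about 1 mm, with the bar at top crop (62-335,127-110). The seat dots line up with the white blocks on the tray walls. Lower it.

>>> {"api": "arm_command", "payload": {
  "deltas": [
    [0, 0, 0, 0.15, 0.1, 0.8, 1],
    [0, 0, 0, 0.15, 0.1, 1.6, 1],
    [0, 0, 0, 0.15, 0.1, 2.4, 1],
    [0, 0, 0, 0.15, 0.1, 3, 1],
    [0, 0, 0, 0.15, 0.1, 3.4, 1],
    [0, 0, 0, 0.15, 0.1, 3.8, 1],
    [0, 0, 0, 0.15, 0.1, 4, 1],
    [0, 0, 0, 0.15, 0.1, 4, 1]
  ]
}}

```text
time_s: 7.83
tcp_pos: [0.6187, -0.0202, 0.0751]
ee_rot: [[0.103, -0.995, -0.001], [-0.995, -0.103, -0.0], [0.0, 0.001, -1.0]]
wrist_force: [-0.5, 0.3, -0.6]
gripper_width: 0.109
gripper_force: 30.0
```

>>> {"api": "arm_command", "payload": {
  "deltas": [
    [0, 0, 0, 0, 0, 0.2, 1],
    [0, 0, 0, 0, 0, 0.4, 1],
    [0, 0, 0, 0, 0, 0.6, 1],
    [0, 0, 0, 0, 0, 0.8, 1],
    [0, 0, 0, 0, 0, 0.9, 1],
    [0, 0, 0, 0, 0, 0.9, 1]
  ]
}}

```text
time_s: 8.33
tcp_pos: [0.6188, -0.0201, 0.0665]
ee_rot: [[0.103, -0.995, -0.001], [-0.995, -0.103, -0.0], [0.0, 0.001, -1.0]]
wrist_force: [-0.5, 0.0, 0.2]
gripper_width: 0.106
gripper_force: 30.0
```

```bash
python3 go.py .6188 -.0189 .066 185.95
```

```text
at [ 0.619 -0.02   0.066] yang -174.1 t 8.3333 w 0.1059936183939731 F [-0.545  0.048  0.221]
turn [ 0.001 -0.    -0.001] shift [-0.119 -0.015  0.045]
```

>>> {"api": "arm_command", "payload": {
  "deltas": [
    [0, 0, 0, 0, 0, 0.05, 1],
    [0, 0, 0, 0, 0, 0.1, 1],
    [0, 0, 0, 0, 0, 0.15, 1],
    [0, 0, 0, 0, 0, 0.2, 1],
    [0, 0, 0, 0, 0, 0.2, 1],
    [0, 0, 0, 0, 0, 0.2, 1]
  ]
}}

```text
time_s: 8.83
tcp_pos: [0.6194, -0.0201, 0.0659]
ee_rot: [[0.103, -0.995, 0.001], [-0.995, -0.103, -0.0], [0.0, -0.001, -1.0]]
wrist_force: [-0.9, -0.4, 5.7]
gripper_width: 0.107
gripper_force: 30.0
```

>>> {"api": "arm_command", "payload": {
  "deltas": [
    [0, 0, 0, 0, 0, 0, 0.6],
    [0, 0, 0, 0, 0, 0, 0.3],
    [0, 0, 0, 0, 0, 0, 0.1],
    [0, 0, 0, 0, 0, 0, 0.1],
    [0, 0, 0, 0, 0, 0, 0.1],
    [0, 0, 0, 0, 0, 0, 0.1]
  ]
}}

```text
time_s: 9.33
tcp_pos: [0.6189, -0.0201, 0.0645]
ee_rot: [[0.103, -0.995, -0.0], [-0.995, -0.103, -0.0], [0.0, 0.0, -1.0]]
wrist_force: [-0.6, -0.6, 0.3]
gripper_width: 0.426
gripper_force: 0.0
```

>>> {"api": "arm_command", "payload": {
  "deltas": [
    [0, 0, 0, 0, 0, -1, 0.1],
    [0, 0, 0, 0, 0, -2.5, 0.1],
    [0, 0, 0, 0, 0, -4.5, 0.1],
    [0, 0, 0, 0, 0, -6.5, 0.1],
    [0, 0, 0, 0, 0, -8.5, 0.1],
    [0, 0, 0, 0, 0, -10, 0.1],
    [0, 0, 0, 0, 0, -10, 0.1]
  ]
}}

```text
time_s: 9.92
tcp_pos: [0.6214, -0.02, 0.1697]
ee_rot: [[0.104, -0.995, 0.009], [-0.995, -0.104, 0.0], [0.0, -0.009, -1.0]]
wrist_force: [0.1, 0.4, 0.6]
gripper_width: 0.447
gripper_force: 0.0
```

```bash
python3 - <<'E'
from h import *
np.set_printoptions(precision=4,suppress=True)
s=shot("scene");c=shot("top")
f=lambda i,x0,y0:cv2.resize(cv2.convertScaleAbs(i["pixels"][y0:y0+75,x0:x0+65],alpha=1.5),None,fx=6,fy=6,interpolation=cv2.INTER_NEAREST)
A=f(c,265,200);B=f(s,258,185)
X=np.array([.9946,.1037,0]);Y=np.array([-.1037,.9946,0])
for im,cc,x0,y0 in((A,c,265,200),(B,s,258,185)):
    for yy in(-.076,.076):
        for dx in(-.005,.005):
            u,v=proj(cc,np.array([.6188,-.0189,.054])+Y*yy+X*dx); cv2.circle(im,(int((u-x0+.5)*6),int((v-y0+.5)*6)),2,(0,0,255),-1)
cv2.imwrite("pics/i1.png",np.hstack([A,B]))
E
python3 go.py .46 .1 .15 185.95
```

```text
at [ 0.619 -0.02   0.166] yang -174.11 t 10.0167 w 0.4483766612299461 F [ 0.597 -0.215 -1.167]
turn [-0.002  0.001 -0.001] shift [-13.564  14.595   1.544]
```

View pics/i1.png

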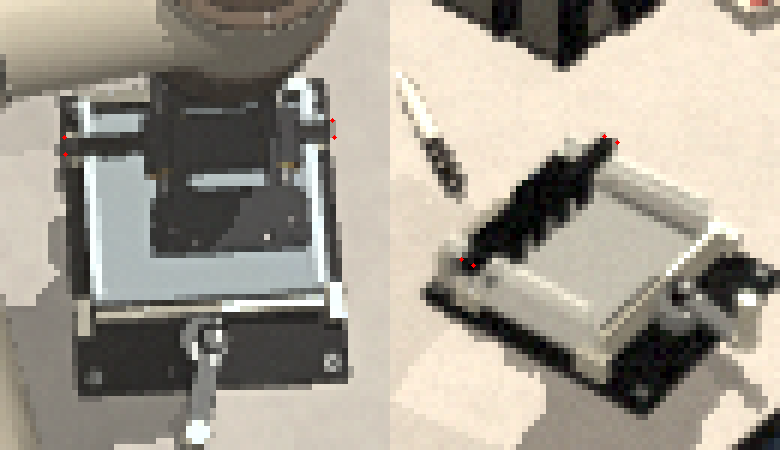

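The comb is seated: its bar ends lie on the predicted points at (65,146) and (333,128), and the scene view shows it down in both notches. Next is the lever: close the fingers and push the knob from its -y side.

```bash
python3 go.py .450 -.052 .16 174.5
```

```text
at [ 0.619 -0.02   0.166] yang -174.11 t 10.0167 w 0.4483766612299461 F [ 0.597 -0.215 -1.167]
turn [-0.002  0.001  0.199] shift [ 1.452 17.147  0.532]
```

>>> {"api": "arm_command", "payload": {
  "deltas": [
    [0, 0, 0.03, 0.2, 2.5, 0, 0.5],
    [0, 0, 0.06, 0.4, 5, 0, 1],
    [0, 0, 0.1, 0.7, 8, 0, 1],
    [0, 0, 0.14, 1, 11, 0, 1],
    [0, 0, 0.18, 1.2, 14, 0, 1],
    [0, 0, 0.2, 1.5, 17.1, 0, 1],
    [0, 0, 0.2, 1.5, 17.1, 0, 1],
    [0, 0, 0.2, 1.5, 17.1, 0, 1]
  ]
}}

```text
time_s: 10.68
tcp_pos: [0.4486, -0.053, 0.1643]
ee_rot: [[-0.097, -0.995, -0.001], [-0.995, 0.097, -0.0], [0.0, 0.001, -1.0]]
wrist_force: [-0.3, 0.0, 0.2]
gripper_width: 0.014
gripper_force: 0.0
```

```bash
python3 go.py .450 -.052 .06 174.5; python3 - <<'E'
from h import *
for n in("top","scene"):
    c=shot(n)
    for p in((.4532,-.0248,.07),(.45,-.052,.041)): print(n,proj(c,p))
    if n=="top": cv2.imwrite("pics/j1.png",cv2.resize(c["pixels"][220:300,260:340],None,fx=5,fy=5))
E
```

```text
at [ 0.449 -0.053  0.164] yang 174.44 t 10.6833 w 0.014136989385697537 F [-0.299  0.024  0.171]
turn [ 0.001 -0.    -0.001] shift [-0.116 -0.146 10.426]
top (np.float64(298.1290931238438), np.float64(271.4361217574703))
top (np.float64(305.8976006665081), np.float64(273.2725073712933))
scene (np.float64(317.66726300862825), np.float64(234.08251957438043))
scene (np.float64(322.5712417757371), np.float64(236.5971519389393))
```

>>> {"api": "arm_command", "payload": {
  "deltas": [
    [0, 0, 0, 0, 0, 2, 1],
    [0, 0, 0, 0, -0.1, 4, 1],
    [0, 0, 0, 0, -0.1, 6, 1],
    [0, 0, 0, 0, -0.1, 8, 1],
    [0, 0, 0, 0, -0.1, 9.5, 1],
    [0, 0, 0, 0, -0.1, 10.3, 1],
    [0, 0, 0, 0, -0.1, 10.3, 1],
    [0, 0, 0, 0, -0.1, 10.3, 1]
  ]
}}

```text
time_s: 11.45
tcp_pos: [0.4522, -0.0525, 0.0615]
ee_rot: [[-0.096, -0.995, -0.001], [-0.995, 0.096, -0.0], [0.0, 0.001, -1.0]]
wrist_force: [0.3, 0.4, -0.2]
gripper_width: 0.009
gripper_force: 0.0
```

```bash
cat > arc.py <<'E'
from h import *
import sys
d=float(sys.argv[1]); th=list(map(float,sys.argv[2:]))
s=sense();R=np.array(s["ee_rot"]);p=np.array(s["tcp_pos"]);yaw=np.radians(5.95)
o=np.array([.584,-.0225]);X=np.array([np.cos(yaw),np.sin(yaw)]);Y=np.array([-X[1],X[0]])
a0=np.arctan2(R[1,1],R[0,1])%(2*np.pi)
print(p.round(4),np.degrees(a0).round(2),s["time_s"])
for t in th:
    l=np.array([-.076-.056*np.cos(t)-d*np.sin(t),.056*np.sin(t)-d*np.cos(t)])
    w=np.r_[o+X*l[0]+Y*l[1],.06]; print([0,0,round(a0-(np.pi+yaw-t),2),*(R.T@(w-p)*100).round(1).tolist(),1])
E
python3 arc.py .018 .2 .28 .36 .44 .52 .6 .68 .76
```

```text
[ 0.4522 -0.0525  0.0615] 174.47 11.45
[0, 0, np.float64(-0.0), -0.9, 0.2, 0.1, 1]
[0, 0, np.float64(0.08), -1.4, 0.3, 0.1, 1]
[0, 0, np.float64(0.16), -1.9, 0.4, 0.1, 1]
[0, 0, np.float64(0.24), -2.3, 0.5, 0.1, 1]
[0, 0, np.float64(0.32), -2.8, 0.5, 0.1, 1]
[0, 0, np.float64(0.4), -3.3, 0.5, 0.1, 1]
[0, 0, np.float64(0.48), -3.7, 0.4, 0.1, 1]
[0, 0, np.float64(0.56), -4.2, 0.3, 0.1, 1]
```

>>> {"api": "arm_command", "payload": {
  "deltas": [
    [0, 0, 0, -0.9, 0.2, 0.1, 1],
    [0, 0, 0.08, -1.4, 0.3, 0.1, 1],
    [0, 0, 0.16, -1.9, 0.4, 0.1, 1],
    [0, 0, 0.24, -2.3, 0.5, 0.1, 1],
    [0, 0, 0.32, -2.8, 0.5, 0.1, 1],
    [0, 0, 0.4, -3.3, 0.5, 0.1, 1],
    [0, 0, 0.48, -3.7, 0.4, 0.1, 1],
    [0, 0, 0.56, -4.2, 0.3, 0.1, 1]
  ]
}}

```text
time_s: 12.12
tcp_pos: [0.453, -0.0099, 0.0619]
ee_rot: [[-0.614, -0.79, 0.002], [-0.79, 0.614, 0.0], [-0.001, -0.001, -1.0]]
wrist_force: [0.4, -2.1, 0.3]
gripper_width: 0.007
gripper_force: 0.8
```

```bash
python3 arc.py .018 .84 .92 1 1.08 1.16 1.24 1.32 1.4
```

```text
[ 0.453  -0.0099  0.0619] 142.15 12.1167
[0, 0, np.float64(0.08), -0.4, 0.1, 0.2, 1]
[0, 0, np.float64(0.16), -0.9, 0.2, 0.2, 1]
[0, 0, np.float64(0.24), -1.3, 0.2, 0.2, 1]
[0, 0, np.float64(0.32), -1.8, 0.3, 0.2, 1]
[0, 0, np.float64(0.4), -2.3, 0.2, 0.2, 1]
[0, 0, np.float64(0.48), -2.7, 0.2, 0.2, 1]
[0, 0, np.float64(0.56), -3.2, 0.1, 0.2, 1]
[0, 0, np.float64(0.64), -3.7, -0.1, 0.2, 1]
```

Contact is made, at about 2 N. Continuing the arc.

>>> {"api": "arm_command", "payload": {
  "deltas": [
    [0, 0, 0.08, -0.4, 0.1, 0.1, 1],
    [0, 0, 0.16, -0.9, 0.2, 0.1, 1],
    [0, 0, 0.24, -1.3, 0.2, 0.1, 1],
    [0, 0, 0.32, -1.8, 0.3, 0.1, 1],
    [0, 0, 0.4, -2.3, 0.2, 0.1, 1],
    [0, 0, 0.48, -2.7, 0.2, 0.1, 1],
    [0, 0, 0.56, -3.2, 0.1, 0.1, 1],
    [0, 0, 0.64, -3.7, -0.1, 0.1, 1]
  ]
}}

```text
time_s: 12.78
tcp_pos: [0.4757, 0.0186, 0.0607]
ee_rot: [[-0.964, -0.267, 0.0], [-0.267, 0.964, 0.0], [-0.0, -0.0, -1.0]]
wrist_force: [-1.3, -1.1, -0.1]
gripper_width: 0.006
gripper_force: 0.9
```

```bash
python3 arc.py .016 1.45 1.5 1.57; python3 arc.py .012 1.57
```

```text
[0.4757 0.0186 0.0607] 105.47 12.7833
[0, 0, np.float64(0.05), -0.5, 0.1, 0.1, 1]
[0, 0, np.float64(0.1), -0.8, 0.1, 0.1, 1]
[0, 0, np.float64(0.17), -1.2, 0.2, 0.1, 1]
[0.4757 0.0186 0.0607] 105.47 12.7833
[0, 0, np.float64(0.17), -1.6, 0.1, 0.1, 1]
```

>>> {"api": "arm_command", "payload": {
  "deltas": [
    [0, 0, 0.05, -0.3, 0.1, 0, 1],
    [0, 0, 0.1, -0.7, 0.1, 0, 1],
    [0, 0, 0.17, -1.1, 0.1, 0, 1],
    [0, 0, 0.17, -1.3, 0.1, 0, 1],
    [0, 0, 0.17, -1.5, 0.1, 0, 1],
    [0, 0, 0.17, -1.6, 0.1, 0, 1],
    [0, 0, 0.17, -1.6, 0.1, 0, 1]
  ]
}}

```text
time_s: 13.37
tcp_pos: [0.4858, 0.0226, 0.0599]
ee_rot: [[-0.995, -0.103, -0.011], [-0.103, 0.995, -0.002], [0.011, -0.001, -1.0]]
wrist_force: [-10.7, 0.9, 8.4]
gripper_width: 0.007
gripper_force: 5.5
```

It stopped exactly where expected (TCP 17 mm behind the shut knob, 11 N). Back off, rise and look.

>>> {"api": "arm_command", "payload": {
  "deltas": [
    [0, 0, 0, 1.5, 0, 0, 1],
    [0, 0, 0, 3, 0, -1, 1],
    [0, 0, 0, 3.5, 0, -4, 1],
    [0, 0, 0, 4, 0, -8, 1],
    [0, 0, 0, 5, 0, -12, 1],
    [0, 0, 0, 7, 0, -15, 1],
    [0, 0, 0, 8, 0, -16, 1],
    [0, 0, 0, 8, 0, -16, 1]
  ]
}}

```text
time_s: 14.03
tcp_pos: [0.4119, 0.0159, 0.2241]
ee_rot: [[-0.994, -0.105, 0.01], [-0.105, 0.994, 0.004], [-0.01, 0.003, -1.0]]
wrist_force: [0.3, 0.1, -0.6]
gripper_width: 0.005
gripper_force: 0.0
```

```bash
python3 go.py .41 .02 .22 96; python3 - <<'E'
from h import *
s=shot("scene");c=shot("top")
f=lambda i,x0,y0:cv2.resize(cv2.convertScaleAbs(i["pixels"][y0:y0+75,x0:x0+65],alpha=1.5),None,fx=6,fy=6,interpolation=cv2.INTER_NEAREST)
A=f(c,265,205);B=f(s,258,195)
X=np.array([.9946,.1037,0]);Y=np.array([-.1037,.9946,0])
for im,cc,x0,y0 in((A,c,265,205),(B,s,258,195)):
    for p in [np.array([.6188,-.0189,.054])+Y*yy+X*dx for yy in(-.076,.076) for dx in(-.005,.005)]+[np.array([.584,-.0225,.07])-.076*X+.056*Y]:
        u,v=proj(cc,p); cv2.circle(im,(int((u-x0+.5)*6),int((v-y0+.5)*6)),2,(0,0,255),-1)
cv2.imwrite("pics/k1.png",np.hstack([A,B]))
E
```

```text
at [0.412 0.016 0.224] yang 96.04 t 14.0333 w 0.0050105145226846184 F [ 0.298  0.082 -0.646]
turn [0.003 0.01  0.001] shift [0.154 0.427 0.413]
```

View pics/k1.png

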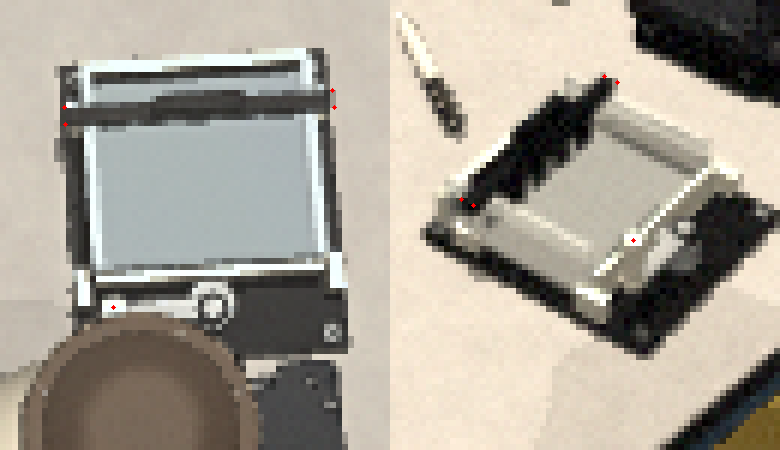

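The knob sits on the fully shut point in both views, at (113,307) and (633,240). The comb's bar lies on its seat points at (65,115) and (333,100). Handing in.

```bash
python3 -c "
from station import finish_job
print(finish_job())"
```

```text
the job is handed in; nothing more can be done
None
```

The clean five-wide-tooth comb (comb_b), matching the sample, is seated in the tray notches and the cam lever is swung fully shut. The job was handed in after about 14 s of robot time; `finish_job` gave no verdict.

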